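# Fill the bearing tray and hold it over the scanner

### The arm

A 7-joint arm with a two-finger parallel gripper is mounted at the origin on the work surface. World frame = base frame: x ahead of the robot, y to its left, z up, the work surface at z = 0. Lengths are in m, angles in rad, forces in N, time in s.
With the tool pointing down it reaches from about 0.4 to 0.85 m from the base axis. Payload 10.4 kg.
Tool frame: the origin (TCP) lies midway between the tips of the shut fingers; the grasp point (between the pads) lies 19 mm behind it; z points along the fingers, y is the line along which they close (so a half turn about z gives the same grasp; the last joint's range is limited). The gripper opens to 85 mm and grips with 20 to 120 N. Pads are 22 mm wide; open, the fingers measure 114 mm over their backs; the gripper's body (76 mm by 85 mm) begins 54 mm behind the grasp point. The pads swing forward as they close: fully open they stand 13 mm farther back than shut.
Start: joints at [-1.134, 0.332, -0.065, 1.46, 0.022, 1.35, -0.088], TCP at [0.277, 0.56, 0.201] pointing down, gripper open.
Joint ranges: [-2.6, 2.6], [-0.5, 2.12], [-1.47, 1.34], [0.16, 2.42], [-1.27, 4.41], [0.06, 2.06], [-2.6, 2.6]. Speed limits (rad/s): [2.22, 2.22, 2.79, 2.79, 3.14, 3.14, 3.14].

### API

Orientations are given as a rotation vector (axis times angle).
In Python, from cell import arm, optics gives the robot as it stands. The module is installed in compiled form; this text tells all that it offers.
- The arm moves only by the tool step_arm, never from a script. Its argument "deltas" is a list of rows, each a list of 3 entries, a list of its own where there are three numbers: the shift along the tool's x, y, z in cm, then the turn, a rotation vector about the tool's x, y, z in rad, then the finger opening in cm, from 0 to 8.54. In form: [[[dx, dy, dz], [wx, wy, wz], grip], ...]. A call has 1 to 12 rows; each row is the pose to reach, as a shift and turn from the pose commanded when the call began, along the tool's axes at that moment; what a row does not reach only later rows make up. A row lasts 1/10 s, in which the tool goes at most 50 mm and 8.59 degrees, less where a joint would pass 70% of its speed; a pose out of reach is approached as far as the arm can. A call with a gripper value outside its range is refused whole. The fingers move at their own pace and stop on an object; "force" is the grip in N (left out, the last holds). Time passes only in rows, so rows that repeat a pose let the fingers close. It gives the time, the measured TCP pose, the force, the opening and the grip force at its end, in the units of the state.
- arm.get_obs(): the state, without advancing time (a new reading comes with each control period).
- optics.camera(name): name is "scene" or "top" or "wrist"; returns the picture (420x560x3 uint8, blue, green, red); there is no depth.
- optics.calibration(name): a dict with "fx", "fy", "cx", "cy" (pixels), "rvec" (rotation vector, rad) and "tvec" (3), from world to camera coordinates, as OpenCV has them; the wrist camera has in their place "mount" (4x4, takes a point from camera to tool coordinates, whose origin is the TCP and whose axes are the flange's). Camera axes: x right, y down, z forward; pixel columns grow to the right and rows downward; lengths in m; the calibration is good to about 2 mm. A picture is of the moment at which its call begins: read the wrist's pose just before it. calibration takes no time and is no camera call.
- arm.close_job(): hands the job in; it is judged then, once.
The state is a dict: "time": time; "q": joint angles; "joint_vel": joint speeds; "joint_torque": joint torques, N m; "tcp_pos": TCP position; "orientation": TCP orientation; "force": force on the tool from outside, world axes, zero at the start; "ft_torque": the same for the moment, N m; "width": finger opening in m; "gripper_force": force on a finger pad.
Only numpy, scipy, OpenCV 4.12 (cv2) and the standard library are available. Lean on these libraries where they do the work, as an engineer would, in place of code of your own. Each camera call takes 0.05 s, during which the arm holds its last target. There are 200 camera calls.

### The job

With the plywood tray still standing on the desk, set the small bearing block into the tray's rectangular recess and press down on it with the fingers until it is fully home, its top flush. Then lift the tray by its upright fin, keeping it level so that the loose steel ball never leaves its round pocket, carry it over the flat desk scanner and finish there still holding it: level, still, and centred about 10 cm above the scanner's window. Leave the other things on the desk where they are.

Things in the scene. Friction and masses are not known exactly. Their poses are not given: they have to be found in the camera images.
- tray: Loose laser-cut plywood tray, 180 mm (its x) by 90 mm (its y) by 18 mm high, about 0.26 kg. Origin: centre of its underside; z up. In the middle of its top stands an upright plywood fin, the handle: 12 mm thick along the tray's x, 60 mm wide along its y, 52 mm high (top of the fin 70 mm above the underside). Round ball pocket at the -x end, rectangular recess at the +x end. It starts flat on the desk at any yaw.
- recess (a point): Centre of the recess floor in the tray, 55 mm from the tray's centre towards its +x, 4 mm above the tray's underside. The recess is 48 mm (tray x) by 36 mm (tray y) and 14 mm deep, open at the top. Axes as the tray's.
- pocket (a point): Centre of the floor of the round ball pocket in the tray, 55 mm from the tray's centre towards its -x, 12 mm above the tray's underside. The pocket is 36 mm across and 6 mm deep.
- handle (a point): Middle of the top edge of the tray's fin, 70 mm above the tray's underside. Axes as the tray's: pinch the fin across its 12 mm thickness, that is along the tray's x.
- ball_center (a point): Centre of the loose steel ball, 22 mm across, 44 g, that lies in the round pocket and rolls about in it; its top stands 16 mm above the tray's top face.
- block: Loose bearing block of black-anodised aluminium with four bright screw holes, 44 mm (its x) by 32 mm (its y) by 14 mm high, about 53 g. Origin: centre of its underside; z up. It starts flat on the desk between tray and scanner. It fits the recess with 2 mm to spare on each side, long side along the tray's x, either way round; seated, its top is level with the tray's top face.
- scanner: Desk scanner fixed to the desk: flat black box 120 by 120 by 30 mm that looks upward. Origin: centre of its underside; z up.
- window (a point): Centre of the scanner's glass window, 27 mm above the desk.
- jar: Bystander: small clear jar with a black lid, 56 mm across, 65 mm high, standing at the far side. Origin: centre of its underside.
- driver: Bystander: screwdriver lying on the desk at the far side. Origin on the desk below its middle.
- mouse: Bystander: black computer mouse, 105 by 62 by 26 mm. Origin: centre of its underside.
Not all that is in view belongs to the job. Of the things that look like the block, take the one that is nearest to the robot's base at the start.

How it is judged:
By the outcome, as a careful person would: the job done as asked, in the order asked, and still so for the second after the job is handed in, while the arm keeps its last pose, push and grip.
It also fails if it takes over 72 s, if anything falls off the work surface, if the arm or the gripper's body presses on something with over 40 N, if the wrist force passes 120 N, or if a joint passes its speed limit or range.

## Working session

There is one attempt and no reset: what is moved stays moved. The work goes in short steps, Python scripts to look and compute and a tool call to move; the robot and the scene stay as the last step left them, time stands still between calls to the robot, and variables do not carry over. Pictures are saved under pics/ and viewed, at most 10 in all, crops included, and the job is handed in when it is done.

Besides the shell and the picture viewer there is one more tool, called after "Emit:" as name(argument=value, ...), one argument or row to a line, values as JSON. step_arm: Moves the arm, as the interface text tells. Its arguments: {"type":"object","properties":{"deltas":{"type":"array","items":{"type":"array"}},"force":{"type":"number"}},"required":["deltas"]}

```bash
mkdir -p pics
cat > h.py <<'E'
import numpy as np, cv2
from cell import arm, optics
from scipy.spatial.transform import Rotation as R
def cam(name):
    o=arm.get_obs(); c=optics.calibration(name)
    if name=="wrist":
        M=np.array(c["mount"]); T=np.eye(4); T[:3,:3]=R.from_rotvec(o["orientation"]).as_matrix(); T[:3,3]=o["tcp_pos"]
        W=T@M; Rw,C=W[:3,:3],W[:3,3]
    else:
        Rm=R.from_rotvec(np.ravel(c["rvec"])).as_matrix(); Rw=Rm.T; C=-Rm.T@np.ravel(c["tvec"])
    return c,Rw,C
def ray(k,uv,z):
    c,Rw,C=k; uv=np.atleast_2d(np.array(uv,float))
    d=np.c_[(uv[:,0]-c["cx"])/c["fx"],(uv[:,1]-c["cy"])/c["fy"],np.ones(len(uv))]@Rw.T
    return C+d*((z-C[2])/d[:,2])[:,None]
def proj(k,P):
    c,Rw,C=k; p=(np.atleast_2d(P)-C)@Rw
    return np.c_[p[:,0]/p[:,2]*c["fx"]+c["cx"],p[:,1]/p[:,2]*c["fy"]+c["cy"]]
def delta(target):
    "world shift -> tool axes cm"
    o=arm.get_obs(); return R.from_rotvec(o["orientation"]).inv().apply(np.array(target)-o["tcp_pos"])*100
E
python3 - <<'E'
from h import *
for n in("top","scene"):
    k=cam(n); im=optics.camera(n); cv2.imwrite(f"pics/{n}0.png",im); print(n,k[2],k[1][:,2])
o=arm.get_obs();print(o["time"],o["tcp_pos"],o["orientation"],o["width"],R.from_rotvec(o["orientation"]).as_matrix())
print(optics.calibration("wrist"))
E
```

```text
top [0.46887427 0.06009585 0.91371381] [ 0.19458521  0.00419793 -0.98087663]
scene [ 1.03409243 -0.57829781  0.88666718] [-0.35204465  0.58438176 -0.73113782]
0.1 [0.27717315 0.55976679 0.20071017] [-7.15771601e-01 -3.05871502e+00  1.92661952e-03] 0.08537006053114542 [[-8.96164273e-01  4.43722129e-01 -5.17244834e-04]
 [ 4.43722429e-01  8.96163551e-01 -1.13871621e-03]
 [-4.17376155e-05 -1.24998992e-03 -9.99999218e-01]]
{'fx': 329.7794921371069, 'fy': 329.7794921371069, 'cx': 283.96297503702516, 'cy': 212.08079449949, 'mount': array([[-4.31791825e-04, -9.55027362e-01, -2.96517371e-01,
         7.67731279e-02],
       [ 9.99999762e-01, -5.72186208e-04,  3.86694928e-04,
         9.58137073e-04],
       [-5.38967387e-04, -2.96517133e-01,  9.55027381e-01,
        -1.71333333e-01],
       [ 0.00000000e+00,  0.00000000e+00,  0.00000000e+00,
         1.00000000e+00]])}
```

View pics/top0.png

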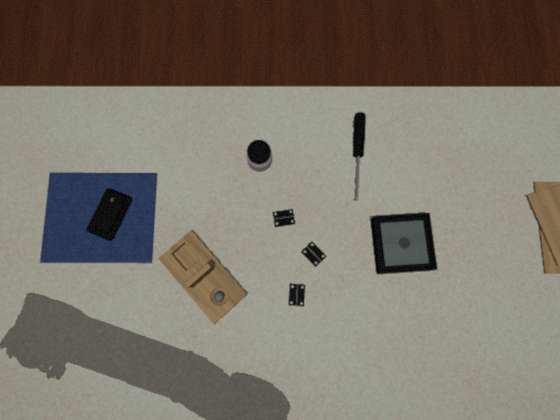

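View pics/scene0.png

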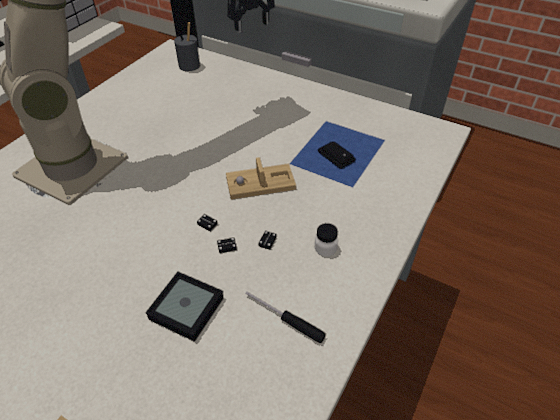

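Top view: tray at (203,277), with the recess at (187,257) and the ball at (218,297). The scanner is at (404,243). There are three block look-alikes at (284,218), (314,254) and (297,295). Measuring them now.

Run:
```python
from h import *
k=cam("top"); im=cv2.imread("pics/top0.png")
g=im.max(2)
for nm,roi in dict(b1=(264,200,304,236),b2=(296,236,334,272),b3=(280,276,314,314),scan=(360,200,450,285)).items():
    x0,y0,x1,y1=roi; m=(g[y0:y1,x0:x1]<(110)).astype(np.uint8)
    m=cv2.morphologyEx(m,cv2.MORPH_CLOSE,np.ones((5,5)))
    c=max(cv2.findContours(m,0,2)[0],key=cv2.contourArea)
    bx=cv2.boxPoints(cv2.minAreaRect(c))+[x0,y0]
    P=ray(k,bx,0.014 if nm!="scan" else .03); e=np.diff(P[:3],axis=0)
    ctr=P.mean(0); L=np.linalg.norm(e,axis=1); l=e[np.argmax(L)]
    print(nm,ctr[:2].round(4),"dist",np.hypot(*ctr[:2]).round(3),"sides",L.round(4),"yaw",np.degrees(np.arctan2(l[1],l[0])).round(1))
# tray: wood hue
hsv=cv2.cvtColor(im,cv2.COLOR_BGR2HSV); x0,y0,x1,y1=150,220,256,332
m=((hsv[...,1]>75)&(hsv[...,0]<25))[y0:y1,x0:x1].astype(np.uint8); m=cv2.morphologyEx(m,cv2.MORPH_CLOSE,np.ones((7,7)))
c=max(cv2.findContours(m,0,2)[0],key=cv2.contourArea)
bx=cv2.boxPoints(cv2.minAreaRect(c))+[x0,y0];P=ray(k,bx,.018);e=np.diff(P[:3],axis=0);L=np.linalg.norm(e,axis=1); l=e[np.argmax(L)]
print("tray",P.mean(0),L,np.degrees(np.arctan2(l[1],l[0])),bx)
print("recess px",ray(k,[187,257],.018),"ball",ray(k,[218,297],.023))
cr=np.hstack([cv2.resize(im[195:320,255:345],None,fx=4,fy=4),cv2.resize(im[220:345,150:250],None,fx=4,fy=4)])
cv2.imwrite("pics/crop0.png",cr)
```

```text
b1 [0.6355 0.0416] dist 0.637 sides [0.0439 0.0335] yaw -81.0
b2 [ 0.5585 -0.021 ] dist 0.559 sides [0.0316 0.0443] yaw -135.6
b3 [0.4744 0.0149] dist 0.475 sides [0.0448 0.0323] yaw -4.7
scan [ 0.5812 -0.2063] dist 0.617 sides [0.1314 0.124 ] yaw -85.1
tray [0.51166417 0.21095407 0.018     ] [0.09178496 0.18091696] -137.92435660708372 [[157.25833893 258.70107651]
 [190.81735992 229.49229431]
 [247.11647797 294.17637634]
 [213.55745697 323.38516235]]
recess px [[0.55067256 0.24346741 0.018     ]] ball [[0.46875412 0.17566406 0.023     ]]
```

View pics/crop0.png

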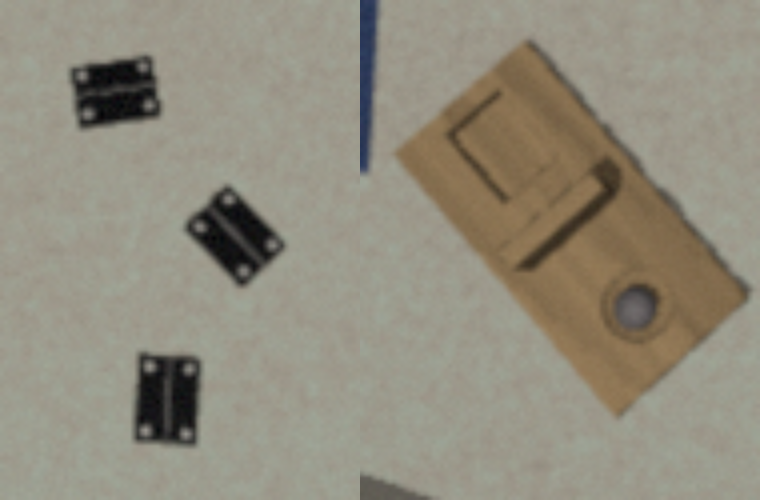

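Three look-alikes, with distance from the base: (284,218) at 0.637 m, (314,254) at 0.559 m and (297,295) at 0.475 m. The crop confirms three alike black blocks with four bright holes. The lowest one, at (297,295), is nearest the base, so that is the one to take. Its measured size of 44.8×32.3 mm fits. The tray measures 181×92 mm with its yaw about 42°, the recess towards (+x,+y).

Emit:
step_arm(
  deltas=[
    [[-42,-40,0],[0,0,-0.38],7],
    [[-42,-40,0],[0,0,-0.38],7],
    [[-42,-40,0],[0,0,-0.38],7],
    [[-42,-40,0],[0,0,-0.38],7],
    [[-42,-40,0],[0,0,-0.38],7],
    [[-42,-40,0],[0,0,-0.38],7],
    [[-42,-40,0],[0,0,-0.38],7],
    [[-42,-40,0],[0,0,-0.38],7],
    [[-42,-40,0],[0,0,-0.38],7],
    [[-42,-40,7],[0,0,-0.38],7],
    [[-42,-40,7],[0,0,-0.38],7],
    [[-42,-40,7],[0,0,-0.38],7],
  ],
  force=30,
)

```text
time: 1.3
tcp_pos: [0.4764, 0.0133, 0.1306]
orientation: [0.126, 3.139, 0.0]
force: [0.7, 1.2, -0.2]
width: 0.0704
gripper_force: 0.0
```

Emit:
step_arm(
  deltas=[
    [[0,0,0],[0,0,0],7],
    [[0,0,0],[0,0,0],7],
    [[0,0,0],[0,0,0],7],
  ],
)

```text
time: 1.6
tcp_pos: [0.4762, 0.0164, 0.1317]
orientation: [0.123, 3.139, 0.001]
force: [-0.0, -0.1, 0.0]
width: 0.0699
gripper_force: 0.0
```

Run:
```python
from h import *
k=cam("wrist"); im=optics.camera("wrist"); cv2.imwrite("pics/w1.png",im)
o=arm.get_obs();print(o["time"],o["tcp_pos"],o["width"],o["q"].round(2) if hasattr(o["q"],"round") else o["q"])
print(proj(k,[[.474,.015,.014]]),delta([.4744,.0149,.1]))
```

```text
1.65 [0.47633534 0.01666998 0.13186084] 0.0696897234840407 [-0.5   0.05  0.38  1.95 -0.02  1.15  1.38]
[[280.58122967 195.57933695]] [ 0.18116811 -0.19365361  3.18584269]
```

View pics/w1.png

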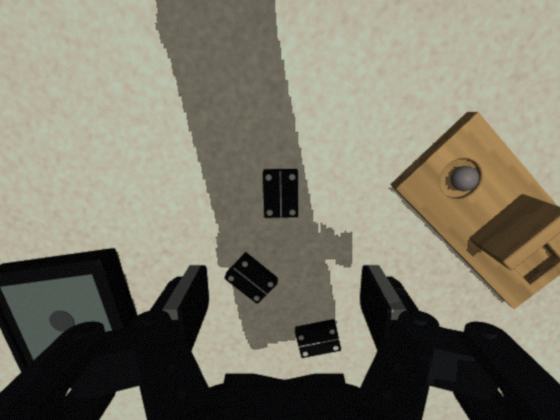

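The wrist view shows the wanted block at (281,193), within 2 px of its predicted position (280.6,195.6). The tray is at right with the ball in its pocket at (464,178). Refining the block pose now.

```bash
cat >> h.py <<'E'
def dark(k,im,roi,z,th=50):
    x0,y0,x1,y1=roi; m=(im.max(2)[y0:y1,x0:x1]<th).astype(np.uint8)
    m=cv2.morphologyEx(m,cv2.MORPH_CLOSE,np.ones((7,7)))
    c=max(cv2.findContours(m,0,2)[0],key=cv2.contourArea)
    bx=cv2.boxPoints(cv2.minAreaRect(c))+[x0,y0]; P=ray(k,bx,z); e=np.diff(P[:3],axis=0)
    L=np.linalg.norm(e,axis=1); l=e[np.argmax(L)]
    return P.mean(0),L,np.degrees(np.arctan2(l[1],l[0])),bx
E
python3 - <<'E'
from h import *
k=cam("wrist"); im=cv2.imread("pics/w1.png")
P,L,a,bx=dark(k,im,(250,155,312,230),.014)
print(P,L,a,bx.round(1)); d=delta(P-[0,0,.009]); print(d)
Rm=R.from_rotvec(arm.get_obs()["orientation"]).as_matrix(); print("tool y ang",np.degrees(np.arctan2(Rm[1,1],Rm[0,1])), "tilt",Rm[2])
E
```

```text
[0.47223994 0.01488349 0.014     ] [0.03000136 0.04457611] -3.8074962476841208 [[263. 169.]
 [297. 169.]
 [297. 217.]
 [263. 217.]]
[ 0.40227281 -0.21850525 12.68569303]
tool y ang 85.54378629392077 tilt [-6.18915647e-04  6.76079317e-04 -9.99999580e-01]
```

Emit:
step_arm(
  deltas=[
    [[0.3,-0.2,4],[0,0,0],6],
    [[0.3,-0.2,8],[0,0,0],6],
    [[0.3,-0.2,11],[0,0,0],6],
    [[0.3,-0.2,12.7],[0,0,0],6],
    [[0.3,-0.2,12.7],[0,0,0],6],
    [[0.3,-0.2,12.7],[0,0,0],6],
    [[0.3,-0.2,12.7],[0,0,0],6],
  ],
)

```text
time: 2.35
tcp_pos: [0.4742, 0.0142, 0.0058]
orientation: [0.124, 3.137, 0.001]
force: [0.4, -0.4, 0.3]
width: 0.06
gripper_force: 0.0
```

Emit:
step_arm(
  deltas=[
    [[0,0,0],[0,0,0],2.5],
    [[0,0,0],[0,0,0],2.5],
    [[0,0,0],[0,0,0],2.5],
    [[0,0,0],[0,0,0],2.5],
    [[0,0,0],[0,0,0],2.5],
    [[0,0,0],[0,0,0],2.5],
    [[0,0,0],[0,0,0],2.5],
  ],
  force=30,
)

```text
time: 3.05
tcp_pos: [0.473, 0.0135, 0.0043]
orientation: [-0.125, -3.139, -0.0]
force: [-0.0, -0.6, -0.1]
width: 0.0254
gripper_force: 0.0
```

Emit:
step_arm(
  deltas=[
    [[0,0,-2],[0,0,0],2.5],
    [[0,0,-5],[0,0,0],2.5],
    [[0,0,-8],[0,0,0],2.5],
    [[0,0,-11],[0,0,0],2.5],
    [[0,0,-12],[0,0,0],2.5],
    [[0,0,-12],[0,0,0],2.5],
  ],
)

```text
time: 3.65
tcp_pos: [0.474, 0.0137, 0.1255]
orientation: [0.125, 3.137, 0.002]
force: [0.4, -0.6, -0.1]
width: 0.025
gripper_force: 0.0
```

Run:
```python
from h import *
o=arm.get_obs();Rm=R.from_rotvec(o["orientation"]).as_matrix(); t=np.array(o["tcp_pos"])
print(o["time"],t,o["width"],o["gripper_force"])
# block held with top approx at z tool = -(0.014-.0058)
# want hover above recess: yaw tool y -> 132
a=np.degrees(np.arctan2(Rm[1,1],Rm[0,1])); print(a, "turn tool z",-np.radians(132-a), delta([.5526,.2478,t[2]]))
k=cam("wrist"); im=optics.camera("wrist"); cv2.imwrite("pics/w2.png",im)
```

```text
3.65 [0.47397484 0.01374884 0.1255252 ] 0.024967275647579515 0.0
85.43227787774391 turn tool z -0.81276007618717 [-5.97353237 23.95691295  0.04326282]
```

View pics/w2.png

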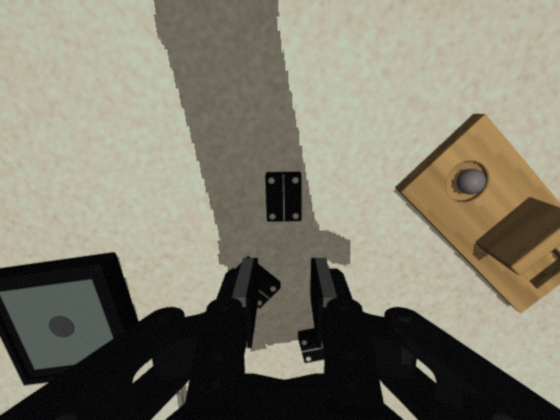

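The wrist view shows the fingers at 25 mm with nothing between them and the block still on the desk at (283,196). The block was not gripped, so I'm checking whether it moved.

Run:
```python
from h import *
k=cam("wrist"); im=cv2.imread("pics/w2.png")
P,L,a,bx=dark(k,im,(255,160,308,230),.014); print(P,L,a,bx.round(1),delta(P))
t=cam("top"); im=optics.camera("top"); print(dark(t,im,(280,276,314,314),.014,110)[:3])
c=cv2.resize(cv2.imread("pics/w2.png")[160:400,160:400],None,fx=2.4,fy=2.4); cv2.imwrite("pics/c2.png",c)
# tcp & points behind, on pads +-12.5mm
o=arm.get_obs();Rm=R.from_rotvec(o["orientation"]).as_matrix()
print(proj(k,np.array([[0,s*.0125,-b] for b in(0,.01,.02) for s in(-1,1)])@Rm.T+o["tcp_pos"]).round(0))
```

```text
[0.46993939 0.0144724  0.014     ] [0.02927905 0.04362302] -3.7623311318536055 [[266. 172.]
 [300. 172.]
 [300. 220.]
 [266. 220.]] [ 0.32340956  0.05417906 11.01153265]
(array([0.474476  , 0.04167289, 0.014     ]), array([0.01457158, 0.07502209]), np.float64(179.78187175080214))
[[259. 250.]
 [303. 250.]
 [258. 257.]
 [304. 257.]
 [257. 266.]
 [306. 266.]]
```

View pics/c2.png

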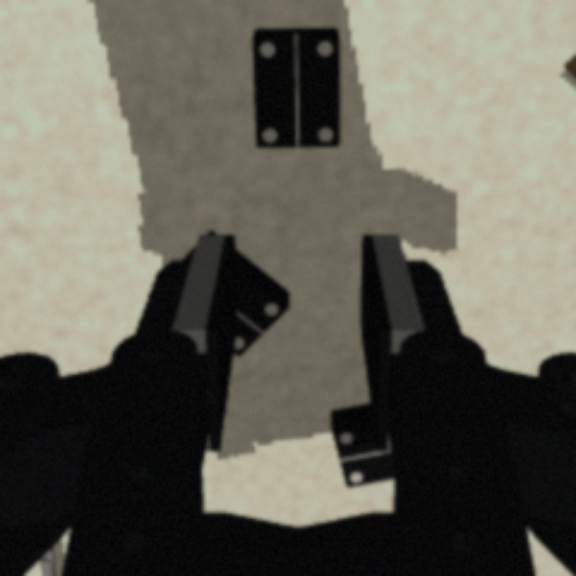

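The block has not moved, and the fingers closed above it. The finger edges (258 and 311 at v=258) fit tips standing clearly behind the TCP at this opening. I'll go down again with the fingers partly open and find the depth by feel.

Emit:
step_arm(
  deltas=[
    [[0.2,0,4],[0,0,0],5],
    [[0.2,0,8],[0,0,0],5],
    [[0.2,0,11],[0,0,0],5],
    [[0.2,0,12],[0,0,0],5],
    [[0.2,0,12.2],[0,0,0],5],
    [[0.2,0,12.3],[0,0,0],5],
    [[0.2,0,12.3],[0,0,0],5],
  ],
)

```text
time: 4.45
tcp_pos: [0.472, 0.0138, 0.0025]
orientation: [0.125, 3.137, 0.001]
force: [-0.6, -0.4, 0.2]
width: 0.0501
gripper_force: 0.0
```

Emit:
step_arm(
  deltas=[
    [[0,0,0.1],[0,0,0],5],
    [[0,0,0.2],[0,0,0],5],
    [[0,0,0.3],[0,0,0],5],
    [[0,0,0.3],[0,0,0],5],
  ],
)

```text
time: 4.85
tcp_pos: [0.4711, 0.0137, -0.0015]
orientation: [0.125, 3.139, 0.0]
force: [0.3, -0.7, -0.2]
width: 0.05
gripper_force: 0.0
```

Emit:
step_arm(
  deltas=[
    [[0,0,0],[0,0,0],2.8],
    [[0,0,0],[0,0,0],2.8],
    [[0,0,0],[0,0,0],2.8],
    [[0,0,0],[0,0,0],2.8],
  ],
  force=25,
)

```text
time: 5.25
tcp_pos: [0.4711, 0.0137, -0.0016]
orientation: [0.125, 3.139, 0.0]
force: [-0.3, -0.4, -0.8]
width: 0.0281
gripper_force: 0.0
```

Emit:
step_arm(
  deltas=[
    [[0,0,0.2],[0,0,0],2.8],
    [[0,0,0.4],[0,0,0],2.8],
    [[0,0,0.6],[0,0,0],2.8],
    [[0,0,0.6],[0,0,0],2.8],
  ],
)

```text
time: 5.65
tcp_pos: [0.4708, 0.0136, -0.008]
orientation: [-0.125, -3.139, 0.0]
force: [-0.1, 0.3, 0.2]
width: 0.028
gripper_force: 0.0
```

Emit:
step_arm(
  deltas=[
    [[0,0,0.1],[0,0,0],2.8],
    [[0,0,0.3],[0,0,0],2.8],
    [[0,0,0.5],[0,0,0],2.8],
    [[0,0,0.5],[0,0,0],2.8],
  ],
)

```text
time: 6.05
tcp_pos: [0.4709, 0.0137, -0.0129]
orientation: [-0.125, -3.139, 0.0]
force: [-0.4, 0.6, -0.3]
width: 0.0278
gripper_force: 0.0
```

Run:
```python
from h import *
k=cam("wrist"); im=optics.camera("wrist"); o=arm.get_obs(); print(o["tcp_pos"],o["force"],o["width"])
cv2.imwrite("pics/w3.png",cv2.resize(im[120:360,160:420],None,fx=2.3,fy=2.3))
```

```text
[ 0.47096348  0.01367381 -0.01276287] [ 0.49615041 -0.18789041  0.62950399] 0.028014445021510303
```

View pics/w3.png

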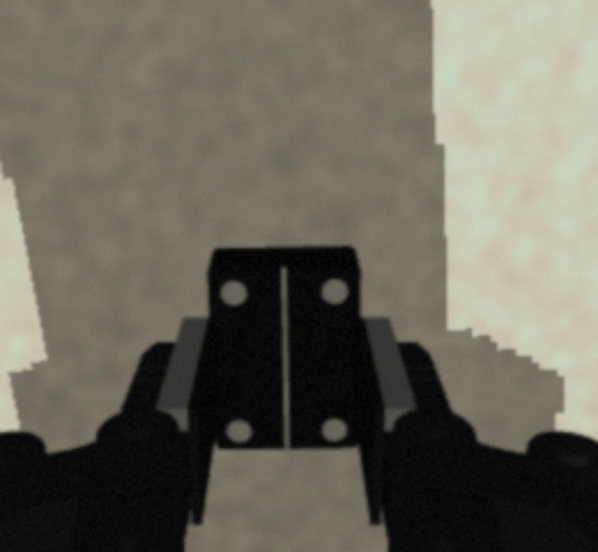

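The fingertips straddle the block in line, with the same yaw and centred in y, and are still above its top. Continuing down to touch it.

Emit:
step_arm(
  deltas=[
    [[0,0,0.2],[0,0,0],2.8],
    [[0,0,0.3],[0,0,0],2.8],
    [[0,0,0.3],[0,0,0],2.8],
  ],
)

```text
time: 6.4
tcp_pos: [0.471, 0.0137, -0.0158]
orientation: [-0.125, -3.139, 0.0]
force: [0.9, -0.7, -0.9]
width: 0.0279
gripper_force: 0.0
```

Emit:
step_arm(
  deltas=[
    [[0,0,0.1],[0,0,0],2.8],
    [[0,0,0.2],[0,0,0],2.8],
    [[0,0,0.2],[0,0,0],2.8],
  ],
)

```text
time: 6.7
tcp_pos: [0.4713, 0.0137, -0.0164]
orientation: [-0.126, -3.139, -0.001]
force: [-8.5, -0.8, 22.3]
width: 0.0281
gripper_force: 11.3
```

Contact with the block top (22 N) came at TCP z = −16 mm, so the real tips stand about 30 mm behind the TCP. Backing off, opening, and gripping 6 mm below the top.

Emit:
step_arm(
  deltas=[
    [[0,0,-0.6],[0,0,0],4.5],
    [[0,0,-0.8],[0,0,0],4.5],
    [[0,0,-0.8],[0,0,0],4.5],
    [[0,0,-0.4],[0,0,0],4.5],
    [[0,0,0.2],[0,0,0],4.5],
    [[0,0,0.5],[0,0,0],4.5],
    [[0,0,0.5],[0,0,0],4.5],
    [[0,0,0.5],[0,0,0],2],
    [[0,0,0.5],[0,0,0],2],
    [[0,0,0.5],[0,0,0],2],
    [[0,0,0.5],[0,0,0],2],
    [[0,0,0.5],[0,0,0],2],
  ],
  force=30,
)

```text
time: 7.9
tcp_pos: [0.4711, 0.0137, -0.0226]
orientation: [0.125, 3.139, 0.0]
force: [0.4, -0.0, -0.4]
width: 0.0311
gripper_force: 29.7
```

Emit:
step_arm(
  deltas=[
    [[0,0,-3],[0,0,0],2],
    [[0,0,-7],[0,0,0],2],
    [[0,0,-11],[0,0,0],2],
    [[-1,2,-13],[0,0,-0.1],2],
    [[-2,6,-13],[0,0,-0.2],2],
    [[-4,10,-13],[0,0,-0.3],2],
    [[-5,14,-13],[0,0,-0.4],2],
    [[-7,18,-13],[0,0,-0.5],2],
    [[-8,22,-13],[0,0,-0.6],2],
    [[-9,26,-13],[0,0,-0.7],2],
    [[-10.4,28.3,-13],[0,0,-0.81],2],
    [[-10.4,28.3,-13],[0,0,-0.81],2],
  ],
)

```text
time: 9.1
tcp_pos: [0.5973, 0.2916, 0.1064]
orientation: [1.133, -2.93, -0.002]
force: [-0.5, -0.6, -0.8]
width: 0.0308
gripper_force: 30.1
```

Emit:
step_arm(
  deltas=[
    [[0,0,0],[0,0,0],2],
    [[0,0,0],[0,0,0],2],
    [[0,0,0],[0,0,0],2],
  ],
)

```text
time: 9.4
tcp_pos: [0.5973, 0.2863, 0.1077]
orientation: [-1.119, 2.936, -0.0]
force: [0.5, 0.3, -0.7]
width: 0.031
gripper_force: 30.1
```

Run:
```python
from h import *
k=cam("wrist"); im=optics.camera("wrist"); o=arm.get_obs(); print(o["time"],o["tcp_pos"],o["orientation"],o["force"],o["width"],o["q"])
cv2.imwrite("pics/w4.png",im); np.save("k4.npy",np.c_[k[1],k[2]])
```

```text
9.45 [0.59730959 0.28648285 0.10775458] [-1.11910065e+00  2.93526327e+00 -1.69661796e-04] [ 0.65439155  0.65023339 -0.79638702] 0.03080506990865595 [-0.64969278  0.47428     0.18115399  1.47725394 -0.08832451  1.19784088
  1.84336303]
```

View pics/w4.png

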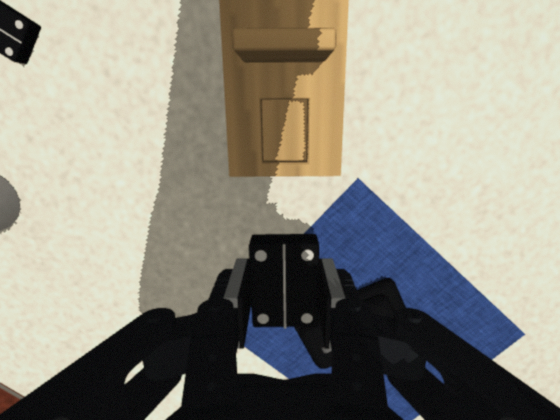

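The wrist view shows the block held square, with its holes at (261,256), (307,255), (263,319) and (307,318). The recess outline runs from about (261,98) to (309,161). Measuring both in tool axes.

Run:
```python
from h import *
im=cv2.imread("pics/w4.png"); k=cam("wrist"); o=arm.get_obs()
Rm=R.from_rotvec(o["orientation"]).as_matrix(); t=np.array(o["tcp_pos"])
g=cv2.cvtColor(im,cv2.COLOR_BGR2GRAY).astype(float)
gb=cv2.GaussianBlur(g,(3,3),0)
# dark line minima along profiles (local contrast)
def mins(prof,lo,hi):
    bg=cv2.medianBlur(prof.astype(np.float32).reshape(1,-1),5).ravel(); d=(prof-cv2.blur(prof.reshape(1,-1),(9,1)).ravel())
    i=lo+np.argmin(d[lo:hi]); return i,round(d[i],1)
print("L",[mins(g[v],254,270) for v in range(106,156,8)])
print("R",[mins(g[v],301,316) for v in range(106,156,8)])
print("T",[mins(g[:,u],90,106) for u in range(266,306,8)])
print("B",[mins(g[:,u],153,169) for u in range(266,306,8)])
# tray side edges & end via saturation
s=cv2.cvtColor(im,cv2.COLOR_BGR2HSV)[...,1]
for v in (110,130,150): 
    r=np.where(s[v]>90)[0]; r=r[(r>200)&(r<400)]; print("tray",v,r.min(),r.max())
print("end",[np.where(s[:200,u]>90)[0].max() for u in (240,260,330)])
# holes of block
m=(g>90).astype(np.uint8)
H=[]
for (u,v) in [(261,256),(307,255),(263,319),(307,318)]:
    w=np.clip(g[v-7:v+8,u-7:u+8]-70,0,None); yy,xx=np.mgrid[v-7:v+8,u-7:u+8]; H.append([(w*xx).sum()/w.sum(),(w*yy).sum()/w.sum()])
P=(ray(k,H,t[2]+.0365)-t)@Rm*1000
print("holes tool mm",P.round(1).tolist(),P.mean(0).round(1))
Q=(ray(k,[[261,98],[309,98],[262,161],[309,161]],.018)-t)@Rm*1000
print("recess tool mm",Q.round(1).tolist(),Q.mean(0).round(1))
```

```text
L [(np.int64(261), np.float64(-20.8)), (np.int64(261), np.float64(-22.7)), (np.int64(261), np.float64(-24.3)), (np.int64(261), np.float64(-20.0)), (np.int64(262), np.float64(-21.2)), (np.int64(262), np.float64(-17.1)), (np.int64(262), np.float64(-20.8))]
R [(np.int64(307), np.float64(-49.0)), (np.int64(307), np.float64(-48.2)), (np.int64(307), np.float64(-53.4)), (np.int64(306), np.float64(-40.8)), (np.int64(306), np.float64(-48.6)), (np.int64(306), np.float64(-56.0)), (np.int64(306), np.float64(-49.8))]
T [(np.int64(98), np.float64(-16.2)), (np.int64(98), np.float64(-12.4)), (np.int64(98), np.float64(-13.6)), (np.int64(99), np.float64(-30.4)), (np.int64(99), np.float64(-41.7))]
B [(np.int64(161), np.float64(-22.6)), (np.int64(161), np.float64(-26.7)), (np.int64(161), np.float64(-62.7)), (np.int64(161), np.float64(-56.4)), (np.int64(161), np.float64(-56.2))]
tray 110 226 342
tray 130 227 341
tray 150 228 341
end [np.int64(175), np.int64(175), np.int64(175)]
holes tool mm [[13.1, -9.3, -36.5], [13.5, 12.1, -36.5], [-19.6, -9.0, -36.5], [-19.4, 11.9, -36.5]] [ -3.1   1.4 -36.5]
recess tool mm [[83.5, -15.8, 89.7], [83.5, 20.1, 89.7], [36.3, -16.0, 89.8], [36.3, 21.2, 89.7]] [59.9  2.4 89.7]
```

Recess centre minus block centre is +63 mm along tool x and +0.3 mm along tool y, with yaw aligned. The recess measured 47×36 mm, as it should. Moving above it and lowering.

Emit:
step_arm(
  deltas=[
    [[3,0,0],[0,0,0],2],
    [[6.3,0,0],[0,0,0],2],
    [[6.3,0,3],[0,0,0],2],
    [[6.3,0,6],[0,0,0],2],
    [[6.3,0,9],[0,0,0],2],
    [[6.3,0,10.4],[0,0,0],2],
    [[6.3,0,10.7],[0,0,0],2],
    [[6.3,0,10.7],[0,0,0],2],
    [[6.3,0,10.7],[0,0,0],2],
  ],
)

```text
time: 10.35
tcp_pos: [0.5514, 0.2459, 0.002]
orientation: [-1.121, 2.932, 0.001]
force: [0.4, 0.3, -0.1]
width: 0.031
gripper_force: 30.1
```

Run:
```python
from h import *
k=cam("wrist"); im=optics.camera("wrist"); o=arm.get_obs(); print(o["time"],o["tcp_pos"],o["force"],o["width"])
cv2.imwrite("pics/w5.png",cv2.resize(im[120:370,150:430],None,fx=2.4,fy=2.4))
Rm=R.from_rotvec(o["orientation"]).as_matrix(); t=np.array(o["tcp_pos"]); print(Rm.round(4).tolist())
a=np.radians(42)
# expected recess outline from w4 in current pixels
```

```text
10.4 [0.55142923 0.24595191 0.00200273] [ 0.4918031  -0.72130453 -1.14933061] 0.030647661462948946
[[-0.7452, -0.6669, 0.0022], [-0.6669, 0.7452, 0.0013], [-0.0025, -0.0005, -1.0]]
```

View pics/w5.png

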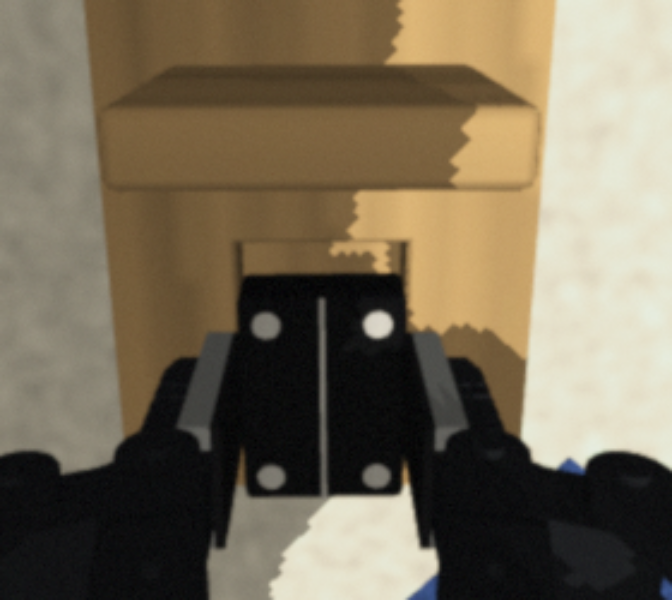

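The view shows the block above the recess. The recess's inner edge runs from (237,240) to (409,240) in the crop and the block's top edge from (243,277) to (403,277). Checking the offset.

Run:
```python
from h import *
k=cam("wrist"); o=arm.get_obs(); Rm=R.from_rotvec(o["orientation"]).as_matrix(); t=np.array(o["tcp_pos"])
f=lambda p,z:((ray(k,np.array(p)/2.4+[150,120],z)-t)@Rm*1000).round(1)
print("recess edge",f([[237,240],[409,240]],.018).tolist())
print("holes",f([[265,326],[378,325],[271,477],[376,476]],t[2]+.0365).tolist(), f([[265,326],[378,325],[271,477],[376,476]],t[2]+.0365).mean(0))
print("blocktop edge",f([[243,277],[403,277]],t[2]+.0365).tolist())
print("tray sides v350",f([[118,350],[529,350]],.018).tolist(), "v240",f([[105,240],[541,240]],.018).tolist())
```

```text
recess edge [[22.9, -16.2, -16.0], [22.9, 19.4, -16.1]]
holes [[12.9, -9.3, -36.5], [13.1, 11.7, -36.5], [-19.9, -8.8, -36.4], [-19.7, 12.0, -36.5]] [ -3.4     1.4   -36.475]
blocktop edge [[22.7, -13.1, -36.5], [22.7, 16.1, -36.6]]
tray sides v350 [[-2.3, -42.8, -16.0], [-2.3, 46.2, -16.0]] v240 [[22.9, -43.6, -16.0], [22.8, 46.7, -16.1]]
```

Along x the block is still about 2.4 mm short, since the arm travelled 61.3 mm rather than 63 mm. The y offset and yaw are good. Correcting and entering.

Emit:
step_arm(
  deltas=[
    [[0.25,0.02,0],[0,0,0],2],
    [[0.25,0.02,0],[0,0,0],2],
    [[0.25,0.02,0.2],[0,0,0],2],
    [[0.25,0.02,0.4],[0,0,0],2],
    [[0.25,0.02,0.6],[0,0,0],2],
    [[0.25,0.02,0.8],[0,0,0],2],
    [[0.25,0.02,0.8],[0,0,0],2],
  ],
)

```text
time: 11.1
tcp_pos: [0.5483, 0.244, -0.008]
orientation: [1.122, -2.934, -0.0]
force: [-0.1, 0.6, -0.6]
width: 0.031
gripper_force: 30.1
```

Emit:
step_arm(
  deltas=[
    [[0,0,0.1],[0,0,0],2],
    [[0,0,0.2],[0,0,0],2],
    [[0,0,0.3],[0,0,0],2],
    [[0,0,0.3],[0,0,0],2],
  ],
)

```text
time: 11.5
tcp_pos: [0.5483, 0.2439, -0.0107]
orientation: [1.122, -2.934, -0.0]
force: [-0.4, -0.2, -1.6]
width: 0.0307
gripper_force: 30.1
```

Run:
```python
from h import *
im=optics.camera("wrist"); o=arm.get_obs(); print(o["time"],o["tcp_pos"],o["force"])
cv2.imwrite("pics/w6.png",im)
k=cam("wrist"); t=np.array(o["tcp_pos"]); Rm=R.from_rotvec(o["orientation"]).as_matrix()
g=cv2.cvtColor(im,cv2.COLOR_BGR2GRAY)
for u in (268,278,290,300): print(u,g[205:250,u].tolist())
```

```text
11.55 [ 0.54836302  0.24395741 -0.01062678] [ 0.2619564  -0.03733853 -0.09380037]
268 [105, 106, 103, 104, 104, 103, 104, 104, 106, 103, 102, 103, 96, 94, 88, 86, 87, 99, 98, 101, 103, 103, 105, 102, 99, 100, 100, 99, 99, 101, 91, 60, 17, 11, 8, 7, 9, 7, 12, 16, 15, 11, 9, 11, 10]
278 [106, 104, 105, 106, 105, 104, 104, 103, 104, 105, 102, 104, 96, 91, 86, 82, 88, 97, 94, 94, 94, 95, 96, 97, 97, 95, 96, 93, 96, 94, 83, 56, 19, 6, 9, 7, 8, 11, 10, 12, 14, 12, 12, 12, 13]
290 [106, 104, 105, 103, 107, 107, 105, 104, 102, 103, 104, 104, 100, 91, 87, 83, 90, 104, 105, 107, 105, 106, 102, 104, 104, 100, 100, 99, 95, 94, 86, 57, 22, 3, 12, 11, 12, 12, 8, 12, 14, 11, 13, 8, 10]
300 [107, 107, 104, 104, 104, 106, 104, 103, 104, 104, 104, 103, 102, 91, 87, 94, 105, 107, 106, 128, 161, 180, 181, 181, 182, 182, 177, 178, 181, 174, 153, 101, 31, 12, 8, 12, 9, 4, 13, 17, 22, 21, 22, 22, 17]
```

Run:
```python
from h import *
k=cam("wrist"); o=arm.get_obs(); t=np.array(o["tcp_pos"]); Rm=R.from_rotvec(o["orientation"]).as_matrix()
im=cv2.imread("pics/w6.png"); g=cv2.cvtColor(im,cv2.COLOR_BGR2GRAY).astype(float)
f=lambda p,z:((ray(k,p,z)-t)@Rm*1000).round(1)
print("rim",f([284,219],.018)," block edge if bottom",f([284,236.2],t[2]+.0226),"if top",f([284,236.2],t[2]+.0366))
H=[]
for (u,v) in [(261,256),(307,255),(263,319),(307,318)]:
    w=np.clip(g[v-9:v+10,u-9:u+10]-70,0,None); yy,xx=np.mgrid[v-9:v+10,u-9:u+10]; H.append([(w*xx).sum()/w.sum(),(w*yy).sum()/w.sum()])
print(np.round(H,1).tolist(),f(H,t[2]+.0366).mean(0))
print("row 226:",g[226,235:335].astype(int).tolist())
```

```text
rim [[ 27.6   1.3 -28.6]]  block edge if bottom [[ 16.8   1.3 -22.6]] if top [[ 22.3   1.2 -36.6]]
[[260.4, 255.3], [307.1, 254.8], [262.8, 319.7], [307.4, 319.2]] [ -3.425   1.425 -36.6  ]
row 226: [103, 105, 106, 106, 101, 103, 104, 102, 101, 100, 100, 99, 98, 100, 99, 96, 96, 96, 97, 97, 97, 98, 97, 99, 101, 101, 100, 101, 100, 100, 102, 102, 101, 103, 101, 101, 100, 100, 101, 98, 99, 97, 95, 95, 95, 97, 97, 98, 98, 100, 101, 106, 106, 106, 106, 106, 106, 105, 106, 107, 106, 107, 109, 133, 163, 180, 182, 178, 177, 175, 178, 178, 178, 179, 180, 179, 181, 180, 183, 184, 185, 186, 188, 191, 191, 192, 192, 192, 190, 191, 190, 188, 188, 189, 186, 186, 185, 186, 183, 182]
```

Run:
```python
from h import *
k=cam("wrist"); o=arm.get_obs(); t=np.array(o["tcp_pos"]); Rm=R.from_rotvec(o["orientation"]).as_matrix()
T=lambda x,b:proj(k,(np.array([[x,1.4,-b]])/1000)@Rm.T+t).round(1).tolist()
print("rim",T(20.6,28.6),"finbase",T(45.6,28.6),"fintop near",T(45.6,80.6),"block bottom front",T(18.6,22.6),"block top front",T(18.6,36.6))
im=cv2.imread("pics/w6.png"); g=cv2.cvtColor(im,cv2.COLOR_BGR2GRAY); 
print(g[100:240:2,278].tolist())
for v in (190,200,210,215,230,233): print(v,g[v,225:345:2].tolist())
cv2.imwrite("pics/w6c.png",cv2.resize(im[100:370,150:430],None,fx=2.2,fy=2.2))
```

```text
rim [[284.3, 233.3]] finbase [[284.3, 180.2]] fintop near [[284.7, 217.0]] block bottom front [[284.3, 232.7]] block top front [[284.4, 244.1]]
[108, 110, 106, 107, 106, 107, 106, 107, 105, 107, 107, 106, 105, 106, 106, 109, 106, 106, 107, 105, 107, 105, 104, 105, 106, 105, 108, 105, 104, 90, 67, 66, 63, 63, 70, 69, 73, 76, 71, 72, 69, 80, 97, 105, 106, 108, 106, 107, 106, 108, 108, 106, 109, 104, 106, 104, 103, 105, 104, 91, 82, 97, 94, 95, 97, 95, 93, 94, 56, 6]
190 [106, 106, 107, 107, 105, 109, 108, 105, 108, 110, 107, 105, 108, 108, 108, 105, 108, 109, 108, 108, 109, 109, 108, 108, 110, 107, 109, 108, 110, 106, 107, 109, 110, 108, 109, 108, 110, 111, 108, 109, 111, 108, 110, 109, 108, 108, 110, 109, 111, 110, 111, 108, 109, 111, 110, 109, 110, 109, 110, 109]
200 [105, 104, 106, 104, 107, 107, 107, 105, 107, 106, 106, 105, 108, 107, 107, 106, 107, 108, 107, 107, 105, 105, 109, 108, 107, 105, 107, 105, 106, 107, 107, 106, 107, 107, 107, 107, 106, 104, 106, 108, 108, 106, 108, 110, 106, 108, 106, 108, 109, 108, 109, 108, 109, 109, 108, 106, 108, 108, 109, 107]
210 [103, 103, 103, 1
[... 467 characters left out ...]
, 101, 103, 102, 103, 104, 105, 106, 106, 104, 103, 106, 106, 105, 106, 104, 107, 104, 103, 105, 102, 103, 106, 106, 104]
230 [96, 97, 98, 100, 101, 103, 103, 105, 104, 102, 100, 100, 100, 98, 97, 98, 101, 100, 104, 100, 101, 102, 102, 101, 100, 97, 96, 94, 94, 98, 98, 98, 100, 102, 106, 108, 116, 170, 178, 179, 175, 177, 179, 178, 183, 185, 190, 190, 191, 190, 189, 188, 187, 184, 183, 181, 179, 181, 182, 183]
233 [97, 100, 100, 98, 101, 101, 102, 106, 105, 100, 103, 100, 98, 98, 98, 96, 97, 100, 99, 98, 102, 99, 101, 101, 99, 100, 96, 95, 95, 95, 95, 95, 98, 101, 103, 104, 131, 179, 178, 177, 176, 178, 179, 180, 181, 184, 189, 190, 192, 192, 189, 188, 187, 183, 182, 182, 180, 181, 182, 184]
```

View pics/w6c.png

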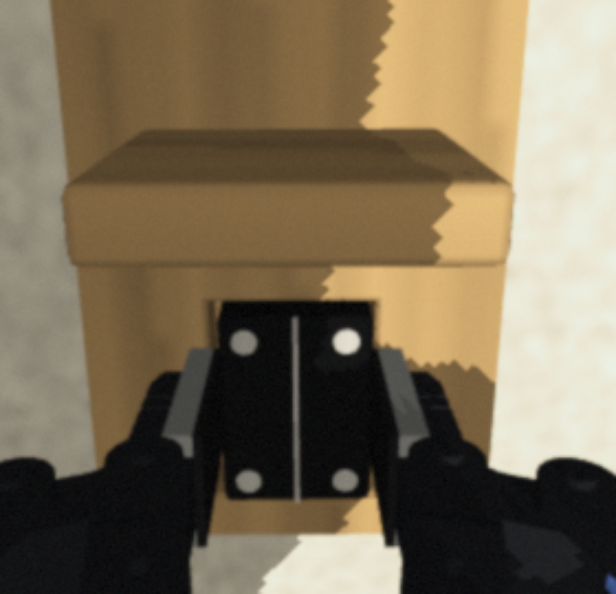

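The last view shows the block partly inside the recess: the recess walls are visible at both sides and there is no contact force. The line at v≈219 was just the fin's top edge. Releasing, backing up and closing the fingers for the press.

Emit:
step_arm(
  deltas=[
    [[-0.05,0,0],[0,0,0],3.4],
    [[-0.05,0,0],[0,0,0],4.5],
    [[-0.05,0,0],[0,0,0],4.5],
    [[-0.05,0,0],[0,0,0],4.5],
    [[-0.1,0,-1],[0,0,0],4.5],
    [[-0.3,0,-2.5],[0,0,0],2],
    [[-0.3,0,-2.5],[0,0,0],2],
    [[-0.3,0,-2.5],[0,0,0],2],
    [[-0.3,0,-2.5],[0,0,0],2],
    [[-0.3,0,-2.5],[0,0,0],2],
  ],
)

```text
time: 12.55
tcp_pos: [0.5503, 0.2458, 0.014]
orientation: [1.121, -2.934, 0.0]
force: [-0.8, -0.7, 0.6]
width: 0.0201
gripper_force: 0.0
```

```bash
cat > holes.py <<'E'
from h import *
k=cam("wrist"); o=arm.get_obs(); im=optics.camera("wrist"); t=np.array(o["tcp_pos"]); Rm=R.from_rotvec(o["orientation"]).as_matrix()
print(o["time"],t,o["force"],o["width"])
g=cv2.cvtColor(im,cv2.COLOR_BGR2GRAY)
# bright blobs inside dark surroundings
n,lab,st,c=cv2.connectedComponentsWithStats((g>75).astype(np.uint8))
H=[c[i] for i in range(1,n) if 25<st[i,4]<260 and 240<c[i][0]<330 and 190<c[i][1]<340]
H=np.array(H);print(H.round(1).tolist())
for z in(.018,.024): print(z,((ray(k,H,z)-t)@Rm*1000).round(1)[:,:2].tolist())
E
python3 holes.py
```

```text
12.55 [0.55029958 0.24582863 0.01404241] [-0.8344093  -0.66549049  0.55350554] 0.020078696653460047
[[283.7, 251.6], [302.9, 225.2], [263.9, 225.9], [266.5, 280.1], [301.4, 279.6], [248.9, 299.7], [319.1, 299.7]]
0.018 [[0.4, 1.1], [15.8, 11.4], [15.4, -9.5], [-17.2, -8.7], [-17.0, 11.2], [-29.9, -19.1], [-30.0, 21.6]]
0.024 [[3.1, 1.1], [18.0, 11.1], [17.6, -9.2], [-13.9, -8.3], [-13.7, 10.8], [-26.2, -18.4], [-26.2, 20.8]]
```

Hole spacing at the tray-top height matches, so the block has dropped to about flush. Pressing to make sure.

Emit:
step_arm(
  deltas=[
    [[-0.1,0.1,0],[0,0,0],1],
    [[-0.1,0.1,0],[0,0,0],1],
    [[-0.1,0.1,0.6],[0,0,0],1],
    [[-0.1,0.1,1.2],[0,0,0],1],
    [[-0.1,0.1,1.6],[0,0,0],1],
    [[-0.1,0.1,1.8],[0,0,0],1],
    [[-0.1,0.1,1.9],[0,0,0],1],
    [[-0.1,0.1,1.9],[0,0,0],1],
  ],
)

```text
time: 13.4
tcp_pos: [0.5507, 0.2474, -0.0047]
orientation: [1.122, -2.934, -0.0]
force: [0.7, 0.8, -0.2]
width: 0.0101
gripper_force: 0.0
```

Emit:
step_arm(
  deltas=[
    [[0,0,0.1],[0,0,0],1],
    [[0,0,0.2],[0,0,0],1],
    [[0,0,0.3],[0,0,0],1],
    [[0,0,0.3],[0,0,0],1],
  ],
)

```text
time: 13.8
tcp_pos: [0.5506, 0.2473, -0.0077]
orientation: [1.122, -2.934, -0.0]
force: [-0.3, -0.3, -0.0]
width: 0.0102
gripper_force: 0.0
```

Emit:
step_arm(
  deltas=[
    [[0,0,0.1],[0,0,0],1],
    [[0,0,0.2],[0,0,0],1],
    [[0,0,0.2],[0,0,0],1],
  ],
)

```text
time: 14.1
tcp_pos: [0.5506, 0.2473, -0.0098]
orientation: [1.122, -2.934, -0.0]
force: [-0.1, 0.2, -0.3]
width: 0.0098
gripper_force: 0.0
```

Emit:
step_arm(
  deltas=[
    [[0,0,0.1],[0,0,0],1],
    [[0,0,0.15],[0,0,0],1],
    [[0,0,0.15],[0,0,0],1],
  ],
)

```text
time: 14.4
tcp_pos: [0.5506, 0.2473, -0.0112]
orientation: [1.122, -2.934, -0.0]
force: [0.5, -0.3, -0.5]
width: 0.0103
gripper_force: 0.0
```

Emit:
step_arm(
  deltas=[
    [[0,0,0.1],[0,0,0],1],
    [[0,0,0.1],[0,0,0],1],
  ],
)

```text
time: 14.6
tcp_pos: [0.5508, 0.2474, -0.0114]
orientation: [-1.121, 2.934, 0.0]
force: [-2.4, -1.4, 6.6]
width: 0.0099
gripper_force: 3.5
```

Emit:
step_arm(
  deltas=[
    [[0,0,0.1],[0,0,0],1],
    [[0,0,0.1],[0,0,0],1],
  ],
)

```text
time: 14.8
tcp_pos: [0.5508, 0.2474, -0.0115]
orientation: [-1.121, 2.934, 0.001]
force: [-7.5, -2.9, 16.6]
width: 0.0099
gripper_force: 8.5
```

Emit:
step_arm(
  deltas=[
    [[0,0,0.1],[0,0,0],1],
    [[0,0,0.15],[0,0,0],1],
    [[0,0,0.15],[0,0,0],1],
    [[0,0,0.15],[0,0,0],1],
  ],
)

```text
time: 15.2
tcp_pos: [0.5509, 0.2475, -0.0116]
orientation: [-1.121, 2.934, 0.001]
force: [-12.9, -6.6, 31.3]
width: 0.01
gripper_force: 15.9
```

Emit:
step_arm(
  deltas=[
    [[0,0,-0.4],[0,0,0],1],
    [[0,0,-1.5],[0,0,0],1],
    [[0,0,-4],[0,0,0],1],
    [[0,0,-8],[0,0,0],1],
    [[0,0,-11],[0,0,0],1],
    [[0,0,-11],[0,0,0],1],
    [[0,0,-11],[0,0,0],1],
  ],
)

```text
time: 15.9
tcp_pos: [0.551, 0.2476, 0.0962]
orientation: [-1.121, 2.933, 0.001]
force: [0.4, -0.4, -0.0]
width: 0.0102
gripper_force: 0.0
```

```bash
sed -i 's/240<c\[i\]\[0\]<330 and 190<c\[i\]\[1\]<340/230<c[i][0]<340 and 150<c[i][1]<340/; s/25<st/8<st/' holes.py
cat >> holes.py <<'E'
cv2.imwrite("pics/w7.png",im)
s=cv2.cvtColor(im,cv2.COLOR_BGR2HSV)[...,1]
for v in range(20,260,24):
    r=np.where(s[v]>90)[0]; print(v,(r.min(),r.max(),len(r)) if len(r) else None)
E
python3 holes.py
```

```text
15.9 [0.55101962 0.2476072  0.09616143] [ 0.42551117 -0.38732554 -0.03358539] 0.010180789203423447
[[261.0, 186.5], [269.0, 187.5], [296.0, 187.2], [262.0, 220.5], [270.0, 227.4], [296.1, 226.7], [263.6, 299.6], [304.4, 299.7]]
0.018 [[18.4, -16.4], [17.6, -10.2], [17.8, 10.6], [-9.4, -16.2], [-15.3, -9.9], [-14.7, 11.1], [-81.7, -16.3], [-81.7, 19.0]]
0.024 [[19.7, -16.0], [19.0, -10.0], [19.2, 10.4], [-7.4, -15.8], [-13.1, -9.6], [-12.5, 10.8], [-77.9, -15.9], [-77.9, 18.5]]
20 (np.int64(215), np.int64(346), 132)
44 (np.int64(216), np.int64(345), 106)
68 (np.int64(218), np.int64(344), 104)
92 (np.int64(7), np.int64(343), 131)
116 (np.int64(32), np.int64(342), 127)
140 (np.int64(23), np.int64(341), 126)
164 (np.int64(223), np.int64(340), 118)
188 (np.int64(225), np.int64(339), 76)
212 (np.int64(226), np.int64(337), 75)
236 (np.int64(228), np.int64(336), 109)
```

Under 31 N the block did not move, so it is on the recess floor. The holes at tray-top height are 32.7×21 mm apart, so it is flush. Next the fin: about 5.6 cm along tool x, with a quarter turn.

Emit:
step_arm(
  deltas=[
    [[1,0,0],[0,0,0.14],4.5],
    [[2,0,0],[0,0,0.28],4.5],
    [[3,0,0],[0,0,0.42],4.5],
    [[4,0,0],[0,0,0.56],4.5],
    [[5,0,0],[0,0,0.7],4.5],
    [[5.6,0,0],[0,0,0.84],4.5],
    [[5.6,0,0],[0,0,0.98],4.5],
    [[5.6,0,0],[0,0,1.12],4.5],
    [[5.6,0,0],[0,0,1.26],4.5],
    [[5.6,0,0],[0,0,1.4],4.5],
    [[5.6,0,0],[0,0,1.54],4.5],
    [[5.6,0,0],[0,0,1.57],4.5],
  ],
)

```text
time: 17.15
tcp_pos: [0.5081, 0.2096, 0.0941]
orientation: [-1.285, -2.866, 0.003]
force: [-0.7, 0.2, 0.5]
width: 0.0451
gripper_force: 0.0
```

Emit:
step_arm(
  deltas=[
    [[0,0,0],[0,0,0],4.5],
    [[0,0,0],[0,0,0],4.5],
    [[0,0,0],[0,0,0],4.5],
  ],
)

```text
time: 17.45
tcp_pos: [0.5089, 0.2099, 0.0952]
orientation: [-1.278, -2.87, 0.0]
force: [0.0, -0.1, 0.8]
width: 0.0452
gripper_force: 0.0
```

Run:
```python
from h import *
k=cam("wrist"); o=arm.get_obs(); im=optics.camera("wrist"); t=np.array(o["tcp_pos"]); Rm=R.from_rotvec(o["orientation"]).as_matrix()
cv2.imwrite("pics/w8.png",im); print(o["time"],t,np.degrees(np.arctan2(Rm[1,1],Rm[0,1])),o["q"].round(2) if hasattr(o["q"],'round') else o["q"])
hsv=cv2.cvtColor(im,cv2.COLOR_BGR2HSV); m=((hsv[...,1]>75)&(hsv[...,0]<25)).astype(np.uint8)
# expected fin top corners (tool mm): x+-30, y+-6 at z=.07
for z,x in((.07,30),(.07,-30),(.018,45)): print(z,x,proj(k,[t+Rm@[x/1000,y/1000,-(z-t[2])*1.0] for y in(-.006,.006)]).round(1).tolist())
g=cv2.cvtColor(im,cv2.COLOR_BGR2GRAY)
for v in range(120,240,10): 
    print(v,g[v,230:340:3].tolist())
for v in (120,): print(np.where(m[v])[0][[0,-1]])
print("near side row",[int(np.where(m[:,u])[0].min()) for u in (200,240,330,370)])
```

```text
17.45 [0.50885999 0.20994149 0.09520631] 41.99980937227211 [-0.83  0.26  0.41  1.81 -0.12  1.09  0.36]
0.07 30 [[283.0, 190.3], [283.0, 190.3]]
0.07 -30 [[283.1, 278.2], [283.1, 278.2]]
0.018 45 [[283.1, 154.6], [283.1, 154.6]]
120 [191, 190, 191, 194, 192, 195, 194, 197, 197, 193, 192, 192, 190, 187, 188, 189, 191, 195, 196, 193, 198, 198, 197, 199, 198, 197, 195, 196, 198, 197, 195, 193, 191, 196, 201, 197, 194]
130 [190, 193, 194, 195, 198, 192, 193, 196, 198, 198, 193, 195, 196, 198, 199, 198, 197, 190, 193, 191, 196, 195, 195, 184, 182, 186, 190, 196, 198, 194, 196, 196, 193, 192, 192, 189, 188]
140 [195, 200, 197, 196, 197, 194, 193, 189, 191, 194, 198, 198, 198, 197, 197, 196, 195, 194, 198, 197, 192, 192, 194, 190, 188, 193, 193, 193, 198, 195, 194, 189, 190, 195, 197, 197, 196]
150 [192, 193, 196, 198, 196, 193, 193, 197, 198, 196, 197, 196, 194, 193, 198, 200, 199, 196, 194, 196, 197, 200, 200, 195, 192, 194, 195, 199, 197, 194, 193, 192, 187, 190, 188, 187, 191]
160 [155, 154, 154, 153, 156, 154, 155, 153, 155, 152, 152, 153, 154, 154, 151, 154, 145, 137, 139, 139, 140, 13
[... 640 characters left out ...]
5, 122, 144, 141, 143, 144, 142, 141, 143, 143, 141, 142, 139, 142, 141, 120, 152, 154, 153, 149, 148, 96, 79, 77, 125, 141, 143, 141, 141, 138, 141, 69, 29, 176, 175, 24]
210 [70, 72, 71, 70, 86, 84, 85, 81, 82, 84, 109, 89, 146, 139, 152, 153, 120, 148, 150, 151, 149, 148, 93, 81, 80, 122, 146, 146, 145, 145, 141, 133, 54, 36, 33, 39, 38]
220 [75, 74, 77, 74, 79, 81, 82, 75, 74, 75, 76, 75, 74, 72, 74, 76, 93, 148, 152, 149, 148, 148, 90, 76, 75, 76, 76, 76, 77, 78, 77, 77, 16, 5, 21, 14, 10]
230 [59, 67, 71, 73, 72, 71, 70, 73, 71, 73, 71, 70, 73, 75, 72, 73, 89, 138, 151, 135, 81, 79, 66, 72, 75, 74, 74, 74, 73, 77, 76, 73, 43, 30, 31, 34, 31]
[556 556]
near side row [153, 153, 153, 153]
```

The fin top is centred at u≈287, about 2 mm along tool y, and 17 px thick (12 mm). The tray's near edge at v=153 is where it should be. Going down and pinching.

Emit:
step_arm(
  deltas=[
    [[0,0.2,0],[0,0,0],4.5],
    [[0,0.2,3],[0,0,0],4.5],
    [[0,0.2,6],[0,0,0],4.5],
    [[0,0.2,8],[0,0,0],4.5],
    [[0,0.2,8.8],[0,0,0],4.5],
    [[0,0.2,8.8],[0,0,0],4.5],
    [[0,0.2,8.8],[0,0,0],4.5],
  ],
)

```text
time: 18.2
tcp_pos: [0.5112, 0.2116, 0.0084]
orientation: [1.28, 2.868, 0.002]
force: [0.1, -0.3, 0.9]
width: 0.045
gripper_force: 0.0
```

Emit:
step_arm(
  deltas=[
    [[0,0,0],[0,0,0],3],
    [[0,0,0],[0,0,0],2],
    [[0,0,0],[0,0,0],1.6],
    [[0,0,0],[0,0,0],1.3],
    [[0,0,0],[0,0,0],1.1],
    [[0,0,0],[0,0,0],0.8],
    [[0,0,0],[0,0,0],0.5],
    [[0,0,0],[0,0,0],0.5],
    [[0,0,0],[0,0,0],0.5],
  ],
  force=50,
)

```text
time: 19.1
tcp_pos: [0.5106, 0.2115, 0.0078]
orientation: [1.281, 2.869, 0.001]
force: [-1.7, -1.2, 5.8]
width: 0.0114
gripper_force: 49.4
```

Emit:
step_arm(
  deltas=[
    [[0,0,-0.1],[0,0,0],0.5],
    [[0,0,-0.2],[0,0,0],0.5],
    [[0,0,-0.4],[0,0,0],0.5],
    [[0,0,-0.6],[0,0,0],0.5],
    [[0,0,-0.9],[0,0,0],0.5],
    [[0,0,-1.2],[0,0,0],0.5],
    [[0,0,-1.4],[0,0,0],0.5],
    [[0,0,-1.5],[0,0,0],0.5],
    [[0,0,-1.5],[0,0,0],0.5],
    [[0,0,-1.5],[0,0,0],0.5],
  ],
)

```text
time: 20.1
tcp_pos: [0.5104, 0.2113, 0.0223]
orientation: [-1.281, -2.869, 0.0]
force: [-0.1, -0.3, -3.8]
width: 0.011
gripper_force: 48.7
```

```bash
cat > chk.py <<'E'
from h import *
import sys
k=cam("wrist"); o=arm.get_obs(); im=optics.camera("wrist"); t=np.array(o["tcp_pos"]); Rm=R.from_rotvec(o["orientation"]).as_matrix()
cv2.imwrite("pics/"+sys.argv[1],im); print(o["time"],t,"force",o["force"],"tq",o["ft_torque"],o["width"],o["gripper_force"]); print("R",Rm.round(4).tolist())
hsv=cv2.cvtColor(im,cv2.COLOR_BGR2HSV); m=((hsv[...,1]>75)&(hsv[...,0]<25))
us=[60,100,160,200,240,330,370,420,470]
e=[int(np.where(m[:,u])[0].min()) if m[:,u].any() else -1 for u in us]; print("tray near edge",list(zip(us,e)))
for v in (150,170,190,210):
    r=np.where(m[v])[0]; print(v,(r.min(),r.max()) if len(r) else None)
E
python3 chk.py w9.png
```

```text
20.1 [0.51039526 0.21133839 0.02233531] force [-0.0771764  -0.31055792 -3.84366991] tq [ 0.01555984 -0.05672558  0.03599534] 0.0109778670901913 48.685120940208435
R [[-0.6676, 0.7445, -0.0001], [0.7445, 0.6676, 0.0], [0.0001, -0.0, -1.0]]
tray near edge [(60, -1), (100, -1), (160, 173), (200, 173), (240, 173), (330, 173), (370, 173), (420, 173), (470, -1)]
150 None
170 None
190 (np.int64(106), np.int64(461))
210 (np.int64(109), np.int64(458))
```

Lifted: the weight reads 3.8 N and the tray edge is level across the picture. Measuring the scanner window more exactly from the first top and scene pictures.

Run:
```python
from h import *
for n,roi,seed in (("top",(360,200,450,285),(392,230)),("scene",(140,265,230,345),(172,296))):
    im=cv2.imread(f"pics/{n}0.png"); k=cam(n); x0,y0,x1,y1=roi
    g=im.max(2)[y0:y1,x0:x1]; s=int(im.max(2)[seed[1],seed[0]])
    m=((g>55)&(g<160)).astype(np.uint8); n_,lab,st,c=cv2.connectedComponentsWithStats(m)
    L=lab[seed[1]-y0,seed[0]-x0]; q=cv2.morphologyEx((lab==L).astype(np.uint8),cv2.MORPH_CLOSE,np.ones((15,15)))
    ct=max(cv2.findContours(q,0,2)[0],key=cv2.contourArea); bx=cv2.approxPolyDP(ct,0.04*cv2.arcLength(ct,True),True)[:,0]+[x0,y0]
    P=ray(k,bx,.027); print(n,s,st[L],bx.tolist(),P.mean(0).round(4),np.linalg.norm(np.diff(np.r_[P,P[:1]],axis=0),axis=1).round(4))
t=arm.get_obs()
print(delta([.583,-.206,.135]))
```

```text
top 93 [  20   20   49   46 1874] [[422, 221], [380, 224], [385, 265], [428, 262]] [ 0.5804 -0.2084  0.027 ] [0.0887 0.0859 0.0891 0.0861]
scene 115 [  15   14   59   49 1575] [[179, 279], [155, 310], [190, 327], [213, 293]] [ 0.5811 -0.2103  0.027 ] [0.0886 0.0892 0.0915 0.0878]
[-35.91640101 -22.45453732 -11.26941668]
```

Both views give the window centre near (0.581, −0.209). Raising the tray smoothly, then carrying it slowly at constant yaw.

Emit:
step_arm(
  deltas=[
    [[0,0,-0.2],[0,0,0],0.5],
    [[0,0,-0.5],[0,0,0],0.5],
    [[0,0,-1.0],[0,0,0],0.5],
    [[0,0,-1.6],[0,0,0],0.5],
    [[0,0,-2.4],[0,0,0],0.5],
    [[0,0,-3.3],[0,0,0],0.5],
    [[0,0,-4.3],[0,0,0],0.5],
    [[0,0,-5.3],[0,0,0],0.5],
    [[0,0,-6.3],[0,0,0],0.5],
    [[0,0,-7.3],[0,0,0],0.5],
    [[0,0,-8.3],[0,0,0],0.5],
    [[0,0,-9.2],[0,0,0],0.5],
  ],
)

```text
time: 21.35
tcp_pos: [0.5105, 0.2114, 0.1154]
orientation: [1.281, 2.869, 0.001]
force: [0.4, 0.1, -3.3]
width: 0.0111
gripper_force: 48.7
```

Emit:
step_arm(
  deltas=[
    [[0,0,-0.8],[0,0,0],0.5],
    [[0,0,-1.4],[0,0,0],0.5],
    [[0,0,-1.8],[0,0,0],0.5],
    [[0,0,-2.0],[0,0,0],0.5],
    [[0,0,-2.1],[0,0,0],0.5],
    [[0,0,-2.1],[0,0,0],0.5],
    [[0,0,-2.1],[0,0,0],0.5],
  ],
)

```text
time: 22.05
tcp_pos: [0.5103, 0.2113, 0.1351]
orientation: [-1.281, -2.868, 0.001]
force: [0.4, 0.4, -2.8]
width: 0.0112
gripper_force: 48.7
```

Emit:
step_arm(
  deltas=[
    [[-0.08,-0.05,0],[0,0,0],0.5],
    [[-0.25,-0.16,0],[0,0,0],0.5],
    [[-0.5,-0.32,0],[0,0,0],0.5],
    [[-0.85,-0.54,0],[0,0,0],0.5],
    [[-1.27,-0.8,0],[0,0,0],0.5],
    [[-1.77,-1.12,0],[0,0,0],0.5],
    [[-2.37,-1.5,0],[0,0,0],0.5],
    [[-3.04,-1.93,0],[0,0,0],0.5],
    [[-3.72,-2.35,0],[0,0,0],0.5],
    [[-4.4,-2.78,0],[0,0,0],0.5],
    [[-5.07,-3.21,0],[0,0,0],0.5],
    [[-5.75,-3.64,0],[0,0,0],0.5],
  ],
)

```text
time: 23.25
tcp_pos: [0.5218, 0.1435, 0.1354]
orientation: [-1.281, -2.869, -0.0]
force: [0.2, -0.0, -3.5]
width: 0.0115
gripper_force: 48.7
```

Emit:
step_arm(
  deltas=[
    [[-0.68,-0.43,0],[0,0,0],0.5],
    [[-1.35,-0.86,0],[0,0,0],0.5],
    [[-2.03,-1.28,0],[0,0,0],0.5],
    [[-2.7,-1.71,0],[0,0,0],0.5],
    [[-3.38,-2.14,0],[0,0,0],0.5],
    [[-4.06,-2.57,0],[0,0,0],0.5],
    [[-4.73,-3.0,0],[0,0,0],0.5],
    [[-5.41,-3.42,0],[0,0,0],0.5],
    [[-6.08,-3.85,0],[0,0,0],0.5],
    [[-6.76,-4.28,0],[0,0,0],0.5],
    [[-7.44,-4.71,0],[0,0,0],0.5],
    [[-8.11,-5.14,0],[0,0,0],0.5],
  ],
)

```text
time: 24.45
tcp_pos: [0.5377, 0.0489, 0.1354]
orientation: [-1.281, -2.869, -0.0]
force: [0.6, 0.3, -3.5]
width: 0.0113
gripper_force: 48.7
```

Emit:
step_arm(
  deltas=[
    [[-0.68,-0.43,0],[0,0,0],0.5],
    [[-1.35,-0.86,0],[0,0,0],0.5],
    [[-2.03,-1.28,0],[0,0,0],0.5],
    [[-2.7,-1.71,0],[0,0,0],0.5],
    [[-3.38,-2.14,0],[0,0,0],0.5],
    [[-4.06,-2.57,0],[0,0,0],0.5],
    [[-4.73,-3.0,0],[0,0,0],0.5],
    [[-5.41,-3.42,0],[0,0,0],0.5],
    [[-6.08,-3.85,0],[0,0,0],0.5],
    [[-6.76,-4.28,0],[0,0,0],0.5],
    [[-7.44,-4.71,0],[0,0,0],0.5],
    [[-8.11,-5.14,0],[0,0,0],0.5],
  ],
)

```text
time: 25.65
tcp_pos: [0.5536, -0.0458, 0.1354]
orientation: [-1.281, -2.869, -0.0]
force: [-0.4, -0.3, -3.0]
width: 0.0112
gripper_force: 48.7
```

Emit:
step_arm(
  deltas=[
    [[-0.68,-0.43,0],[0,0,0],0.5],
    [[-1.35,-0.86,0],[0,0,0],0.5],
    [[-2.03,-1.28,0],[0,0,0],0.5],
    [[-2.7,-1.71,0],[0,0,0],0.5],
    [[-3.38,-2.14,0],[0,0,0],0.5],
    [[-4.06,-2.57,0],[0,0,0],0.5],
    [[-4.73,-3.0,0],[0,0,0],0.5],
    [[-5.41,-3.42,0],[0,0,0],0.5],
    [[-6.08,-3.85,0],[0,0,0],0.5],
    [[-6.76,-4.28,0],[0,0,0],0.5],
    [[-7.44,-4.71,0],[0,0,0],0.5],
    [[-8.11,-5.14,0],[0,0,0],0.5],
  ],
)

```text
time: 26.85
tcp_pos: [0.5695, -0.1405, 0.1354]
orientation: [-1.281, -2.869, -0.0]
force: [-1.0, -0.8, -3.3]
width: 0.0116
gripper_force: 48.7
```

Emit:
step_arm(
  deltas=[
    [[-0.68,-0.43,0],[0,0,0],0.5],
    [[-1.35,-0.86,0],[0,0,0],0.5],
    [[-2.03,-1.28,0],[0,0,0],0.5],
    [[-2.7,-1.71,0],[0,0,0],0.5],
    [[-3.3,-2.09,0],[0,0,0],0.5],
    [[-3.89,-2.46,0],[0,0,0],0.5],
    [[-4.39,-2.78,0],[0,0,0],0.5],
    [[-4.82,-3.05,0],[0,0,0],0.5],
    [[-5.15,-3.26,0],[0,0,0],0.5],
    [[-5.45,-3.45,0],[0,0,0],0.5],
    [[-5.6,-3.55,0],[0,0,0],0.5],
    [[-5.65,-3.58,0],[0,0,0],0.5],
  ],
)

```text
time: 28.05
tcp_pos: [0.5805, -0.2059, 0.1354]
orientation: [-1.281, -2.869, -0.0]
force: [0.3, -0.7, -3.2]
width: 0.0115
gripper_force: 48.7
```

```bash
python3 chk.py w10.png
python3 - <<'E'
from h import *
print(delta([.581,-.209,.135]).round(2))
k=cam("top"); im=optics.camera("top"); cv2.imwrite("pics/top9.png",im); print(proj(k,[.581,-.209,.145]))
k=cam("scene"); im=optics.camera("scene"); cv2.imwrite("pics/scene9.png",im)
# tray mask in scene: wood
hsv=cv2.cvtColor(im,cv2.COLOR_BGR2HSV); c=np.array([.581,-.209]); a=np.radians(42); ux=np.array([np.cos(a),np.sin(a)]); uy=np.array([-ux[1],ux[0]])
P=[[*(c+sx*.09*ux+sy*.045*uy),.145] for sx,sy in((1,1),(1,-1),(-1,-1),(-1,1))]; print("exp corners",proj(k,P).round(1).tolist(),"ball",proj(k,[*(c-.055*ux),.150]).round(1))
m=((hsv[...,1]>75)&(hsv[...,0]<25)).astype(np.uint8); m[:150]=0;m[380:]=0;m[:,:60]=0;m[:,300:]=0
ct=max(cv2.findContours(m,0,2)[0],key=cv2.contourArea); print("seen",cv2.approxPolyDP(ct,5,True)[:,0].tolist())
E
```

```text
28.05 [ 0.58045633 -0.20592225  0.13536421] force [ 0.30854726 -0.69222457 -3.20235392] tq [-0.00743318 -0.00584546  0.01246173] 0.011471666951260662 48.663756251335144
R [[-0.6675, 0.7446, 0.0], [0.7446, 0.6675, 0.0001], [0.0, 0.0001, -1.0]]
tray near edge [(60, 358), (100, -1), (160, 173), (200, 173), (240, 172), (330, 171), (370, 173), (420, 173), (470, -1)]
150 None
170 None
190 (np.int64(106), np.int64(461))
210 (np.int64(110), np.int64(458))
[-0.27 -0.17  0.04]
[[423.32094299 234.34326987]]
exp corners [[218.3, 243.6], [224.0, 279.0], [128.5, 295.7], [128.9, 258.3]] ball [[146.5 271.7]]
seen [[131, 258], [133, 299], [225, 283], [220, 243], [183, 249], [179, 265], [172, 240], [170, 266], [161, 253]]
```

Emit:
step_arm(
  deltas=[
    [[-0.06,-0.04,0],[0,0,0],0.5],
    [[-0.14,-0.09,0],[0,0,0],0.5],
    [[-0.21,-0.13,0],[0,0,0],0.5],
    [[-0.25,-0.16,0],[0,0,0],0.5],
    [[-0.25,-0.16,0],[0,0,0],0.5],
    [[-0.25,-0.16,0],[0,0,0],0.5],
    [[-0.25,-0.16,0],[0,0,0],0.5],
    [[-0.25,-0.16,0],[0,0,0],0.5],
    [[-0.25,-0.16,0],[0,0,0],0.5],
    [[-0.25,-0.16,0],[0,0,0],0.5],
  ],
)

```text
time: 29.2
tcp_pos: [0.5809, -0.2087, 0.1354]
orientation: [-1.281, -2.869, -0.0]
force: [0.3, -0.3, -4.0]
width: 0.0117
gripper_force: 48.7
```

```bash
python3 chk.py w11.png
python3 - <<'E'
from h import *
k=cam("scene"); im=optics.camera("scene"); hsv=cv2.cvtColor(im,cv2.COLOR_BGR2HSV)
c=np.array([.581,-.209]); a=np.radians(42); ux=np.array([np.cos(a),np.sin(a)])
def low(v0,v1,u0,u1):
    m=(hsv[v0:v1,u0:u1,1]<70).astype(np.uint8); n,l,st,ce=cv2.connectedComponentsWithStats(m); return [((ce[i]+[u0,v0]).round(1).tolist(),int(st[i,4])) for i in range(1,n) if st[i,4]>8]
print("ball blobs",low(262,285,136,162)); print("exp ball",proj(k,[*(c-.055*ux),.150]).round(1),"exp block top",proj(k,[*(c+.055*ux),.145]).round(1))
m=(hsv[245:275,180:222,2]<60); v,u=np.where(m); print("block px",m.sum(),u.mean()+180,v.mean()+245)
i0=cv2.imread("pics/scene0.png")
# pocket: is ball on desk anywhere? compare
d=cv2.absdiff(im,i0).max(2)>60; d[:, :60]=0; print("others unchanged: blocks",[int(d[v-8:v+8,u-8:u+8].sum()) for u,v in((227,245),(268,240),(327,238),(305,325),(337,155))])
E
```

```text
29.2 [ 0.58091709 -0.20871488  0.13536989] force [ 0.29290808 -0.32649491 -3.97190229] tq [ 0.02646895 -0.04202288  0.00199519] 0.01169305133299543 48.66547465324402
R [[-0.6676, 0.7445, 0.0], [0.7445, 0.6676, 0.0001], [0.0001, 0.0001, -1.0]]
tray near edge [(60, 358), (100, -1), (160, 173), (200, 173), (240, 172), (330, 172), (370, 173), (420, 173), (470, -1)]
150 None
170 None
190 (np.int64(106), np.int64(461))
210 (np.int64(110), np.int64(458))
ball blobs [([146.3, 271.9], 102)]
exp ball [[146.5 271.7]] exp block top [[203.5 263.7]]
block px 346 198.34971098265896 261.2514450867052
others unchanged: blocks [11, 0, 0, 0, 0]
```

The ball is in its pocket at (146,272), as predicted. The block is seated, and the tray is level, still and centred over the window.

```bash
python3 -c "
from cell import arm
print(arm.close_job())"
```

```text
the job is handed in; nothing more can be done
None
```

Job handed in at about 29 s: the block is pressed home in the recess, and the arm is holding the tray level and still about 10 cm above the scanner window, with the ball in its pocket; the judge's verdict was not shown.

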